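# Lock the sliding end of a desk book rack with its detent pin

### The arm

A 6-joint arm with a two-finger parallel gripper is mounted at the origin on the work surface. World frame = base frame: x ahead of the robot, y to its left, z up, the work surface at z = 0. Lengths are in m, angles in rad, forces in N, time in s.
With the tool pointing down it reaches from about 0.2 to 0.875 m from the base axis. Payload 3.4 kg.
Tool frame: the origin (TCP) lies between the finger pads; the fingertips stand 8 mm ahead of it and the grasp point (between the pads) lies 11 mm behind it (ctrl.tip_reach is the distance from the TCP to the fingertips, in m); z points along the fingers, y is the line along which they close (so a half turn about z gives the same grasp; the last joint's range is limited). The gripper opens to 94 mm and grips with 3 to 60 N. Pads are 16 mm wide; open, the fingers measure 119 mm over their backs; the gripper's body (75 mm by 177 mm) begins 78 mm behind the grasp point.
Start: joints at [0.991, 0.276, 1.505, -0, 1.361, -0.121], TCP at [0.255, 0.516, 0.182] pointing down, gripper open.
Joint ranges: [-2.89, 2.89], [-0.75, 2.08], [0.22, 2.7], [-1.18, 4.32], [0.11, 2.71], [-2.7, 2.7]. Speed limits (rad/s): [2.57, 2.57, 3.14, 3.14, 3.14, 3.14].

### API

Orientations are given as [roll, pitch, yaw] about the fixed x, y, z axes, in that order (R = Rz(yaw) Ry(pitch) Rx(roll)).
In Python, from rig import sensors, cams, ticket, ctrl gives the robot as it stands.
- The arm moves only by the tool drive_tool, never from a script. Its argument "series" is a list of rows, each an object with "translation": the shift along the tool's x, y, z in cm, a list of three; "rot": the turn, a rotation vector about the tool's x, y, z in degrees, a list of three; "fingers": the opening, from 0 (shut) to 1 (fully open). A call has 1 to 12 rows; each row is the pose to reach, as a shift and turn from the pose commanded when the call began, along the tool's axes at that moment; what a row does not reach only later rows make up. A row lasts 1/10 s, in which the tool goes at most 50 mm and 8.59 degrees, less where a joint would pass 70% of its speed; a pose out of reach is approached as far as the arm can. A call with a gripper value outside its range is refused whole. The fingers move at their own pace and stop on an object; the grip force is fixed at half the most. Time passes only in rows, so rows that repeat a pose let the fingers close. It gives the time, the measured TCP pose, the force, the opening and the grip force at its end, in the units of the state.
- sensors.state(): the state, without advancing time (a new reading comes with each control period).
- cams.camera(name): name is "scene" or "top" or "wrist"; returns (picture, depth): 420x560x3 uint8, blue, green, red; 420x560 float32, m along the optical axis (not along the pixel's ray), 0 where there is no reading.
- cams.camera_info(name): a dict with "fx", "fy", "cx", "cy" (pixels), "distortion" ([k1, k2, p1, p2, k3] as OpenCV has them; the pictures are not rectified), "rvec" (rotation vector, rad) and "tvec" (3), from world to camera coordinates, as OpenCV has them; the wrist camera has in their place "T_tool_cam" (4x4, takes a point from camera to tool coordinates, whose origin is the TCP and whose axes are the flange's). Camera axes: x right, y down, z forward; pixel columns grow to the right and rows downward; lengths in m; the calibration is good to about 2 mm. A picture is of the moment at which its call begins: read the wrist's pose just before it. camera_info takes no time and is no camera call.
- ticket.sign_off(): hands the job in; it is judged then, once.
The state is a dict: "time": time; "joint_pos": joint angles; "joint_vel": joint speeds; "tau": joint torques, N m; "position": TCP position; "eef_rot": TCP orientation; "wrist_force": force on the tool from outside, world axes, zero at the start; "ft_torque": the same for the moment, N m; "opening": finger opening in m; "grasp_force": force on a finger pad.
Only numpy, scipy, OpenCV 4.12 (cv2) and the standard library are available. Lean on these libraries where they do the work, as an engineer would, in place of code of your own. Each camera call takes 0.05 s, during which the arm holds its last target. There are 200 camera calls.

### The job

First slide the movable end of the book rack up to the books as far as it goes, so that the hole in its foot lines up with the hole in the rail. Then pull the locking pin with the round knob out of its parking hole in the wooden block and push it fully home through both lined-up holes, so that the end is locked. Leave the T-handled pin where it is parked.

Things in the scene. Friction and masses are not known exactly. Their poses are not given: they have to be found in the camera images.
- rail_hole (a point): Book rack's fixed aluminium rail (60 wide, 30 high, on the table): axis of its straight 16 mm hole at the rail's top, 30 mm above the table. x across the rail, y along it towards the books, z up. Spring balls inside click into the pin. Four pocket books up to 140 mm tall stand on the rail from 108 mm along +y. With the movable end up to them, slide_hole is straight above this point.
- slide_hole (a point): Rack's movable end: centre of the funnel mouth (35 mm wide, narrows to 16) in its flat steel foot, 44 mm above the table; axes as rail_hole. Its upright wooden board (100 wide, top 130 mm above the table) has its near face 95 mm from here along +y: push that face along +y, well above the foot. Slides only along y, about 3 N; starts 60 to 110 mm short; stops dead at the books and stays.
- pin_knob (a point): Locking pin, upright: centre of its round black knob (28 dia, 32 tall), 71 mm above the table. 40 mm collar, underside 27 mm below; then a 12 mm shaft 41 mm long, tapered tip. Starts in either hole (100 mm apart) of a wooden block 45x150x44; spring balls hold it, about 7 N to pull out or push in; free when lifted 41. Home in the rack: collar on the funnel rim, this point 41 mm above rail_hole.
- tpin_bar (a point): The other pin, in the block's other hole, not to be used (shaft only 14 mm long): it has a black crossbar, 56 mm long and 14 mm thick, instead of a knob, and the same collar. The point is the middle of the crossbar, 71 mm above the table; x along the crossbar, z up.
Things that resemble listed ones, but are neither listed nor needed, are in the scene too. What is shaped like the part that bears pin_knob but blue, green or yellow is not meant.

How it is judged:
By the outcome, as a careful person would: the job done as asked, in the order asked, and still so for the second after the job is handed in, with the robot touching nothing.
It also fails if it takes over 59 s, if anything falls off the work surface, if the arm or the gripper's body presses on something with over 40 N, if the wrist force passes 120 N, or if a joint passes its speed limit or range.

## Working session

There is one attempt and no reset: what is moved stays moved. The work goes in short steps, Python scripts to look and compute and a tool call to move; the robot and the scene stay as the last step left them, time stands still between calls to the robot, and variables do not carry over. Pictures are saved under pics/ and viewed, at most 10 in all, crops included, and the job is handed in when it is done.

Besides the shell and the picture viewer there is one more tool, called after "Request:" by a JSON object that holds its "name" and its "arguments". drive_tool: Moves the arm, as the interface text tells. Its arguments: {"type":"object","properties":{"series":{"type":"array","items":{"type":"object","properties":{"translation":{"type":"array","items":{"type":"number"}},"rot":{"type":"array","items":{"type":"number"}},"fingers":{"type":"number"}}}}},"required":["series"]}

```bash
mkdir -p pics
cat > h.py <<'E'
import numpy as np, cv2
from scipy.spatial.transform import Rotation as R
from rig import sensors, cams, ticket, ctrl
def shot(n):
    s=sensors.state(); im,d=cams.camera(n); np.savez('%s.npz'%n,im=im,d=d,p=s['position'],r=s['eef_rot']); return im,d
def load(n):
    z=np.load('%s.npz'%n); return z
def T_wc(n,z):
    i=cams.camera_info(n); T=np.eye(4)
    if n=='wrist':
        T[:3,:3]=R.from_euler('xyz',z['r']).as_matrix(); T[:3,3]=z['p']; return T@np.array(i['T_tool_cam'])
    T[:3,:3]=cv2.Rodrigues(np.array(i['rvec'],float))[0]; T[:3,3]=np.ravel(i['tvec']); return np.linalg.inv(T)
def rays(n,px,z):
    i=cams.camera_info(n); K=np.array([[i['fx'],0,i['cx']],[0,i['fy'],i['cy']],[0,0,1]])
    u=cv2.undistortPoints(np.array(px,float).reshape(-1,1,2),K,np.array(i['distortion'],float)).reshape(-1,2)
    T=T_wc(n,z); v=np.c_[u,np.ones(len(u))]; return T,v
def atz(n,px,h):
    "world point on plane z=h"
    z=load(n);T,v=rays(n,px,z); w=v@T[:3,:3].T; o=T[:3,3]; return o+w*((h-o[2])/w[:,2])[:,None]
def atd(n,px):
    z=load(n);T,v=rays(n,px,z); d=np.array([z['d'][int(round(y)),int(round(x))] for x,y in px]); return (v*d[:,None])@T[:3,:3].T+T[:3,3]
E
python3 - <<'E'
from h import *
print(sensors.state())
for n in('scene','top'):
    im,d=shot(n); cv2.imwrite('pics/%s1.png'%n,cv2.resize(im,(800,600)))
E
```

```text
{'time': 0.0, 'joint_pos': array([ 9.90979786e-01,  2.76581729e-01,  1.50613230e+00, -4.75879993e-05,
        1.36070100e+00, -1.21013846e-01]), 'joint_vel': array([ 0.00096326,  0.00098598,  0.00107854, -0.00081227, -0.00098586,
        0.00022108]), 'tau': array([ 2.55756313e-03, -4.04572141e+01, -2.37238634e+01,  7.04320986e-02,
        3.43005080e-02, -1.66702480e-04]), 'position': array([0.25433918, 0.51499676, 0.18081269]), 'eef_rot': array([-3.13977799e+00, -1.73811307e-04,  2.68279977e+00]), 'wrist_force': array([ 0.30721399, -0.27413241, -0.47075915]), 'ft_torque': array([-0.04356165,  0.02545427,  0.00039048]), 'grasp_force': 0.0, 'opening': 0.0940747417444197}
```

View pics/scene1.png

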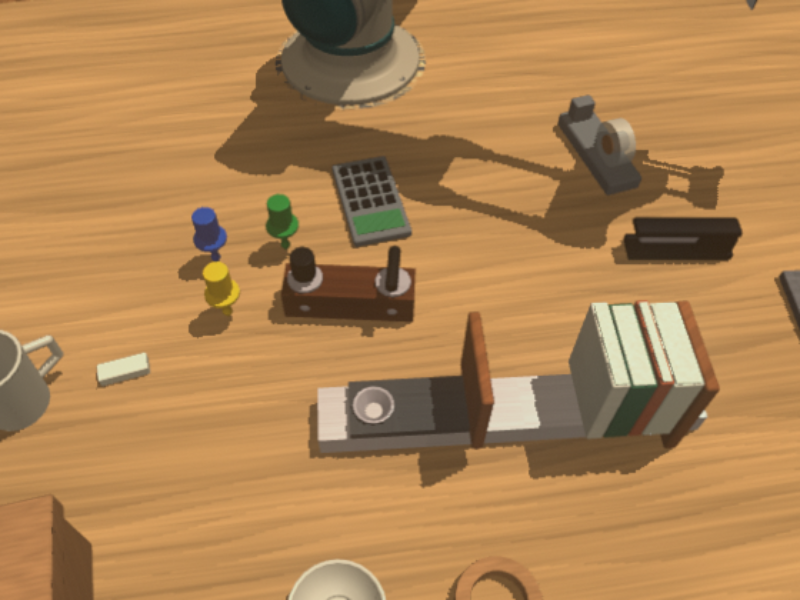

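View pics/top1.png

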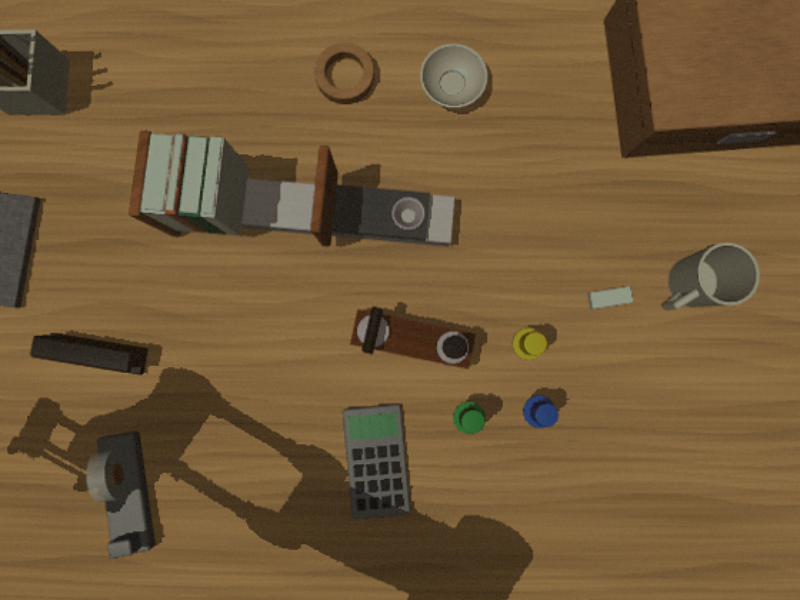

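Scene picture: round knob at (303,262), crossbar at (393,270), movable end with funnel at (373,405), board at (478,380), books from (590,370). Top picture: round black knob (454,346), T-bar (373,330), and coloured lookalikes at yellow (530,343), green (470,418) and blue (541,412). The black round knob in the block fits the description, since the crossbar is the T pin. An enlarged crop will confirm it.

Run:
```python
from h import *
im=load('top')['im']; c=im[85:265,85:345]; cv2.imwrite('pics/topcrop.png',cv2.resize(c,(780,540),interpolation=cv2.INTER_CUBIC))
s=.7
P=lambda l:np.array(l)*s
print('funnel',atz('top',P([(409,213)]),.044))
print('knobtop',atz('top',P([(454,346)]),.087),'depth',atd('top',P([(454,346)])))
print('bar',atz('top',P([(374,330)]),.078))
print('boardtop',atz('top',P([(324,147),(324,240)]),.13))
print('rail end',atz('top',P([(455,197),(452,243)]),.03))
```

```text
funnel [[ 0.61789776 -0.04307019  0.044     ]]
knobtop [[ 0.45122688 -0.09694329  0.087     ]] depth [[ 0.45122986 -0.09700213  0.08634484]]
bar [[ 0.4689043  -0.00296076  0.078     ]]
boardtop [[0.67273402 0.05473316 0.13      ]
 [0.56646781 0.05199231 0.13      ]]
rail end [[ 0.64293128 -0.10228594  0.03      ]
 [ 0.5828454  -0.09873203  0.03      ]]
```

View pics/topcrop.png

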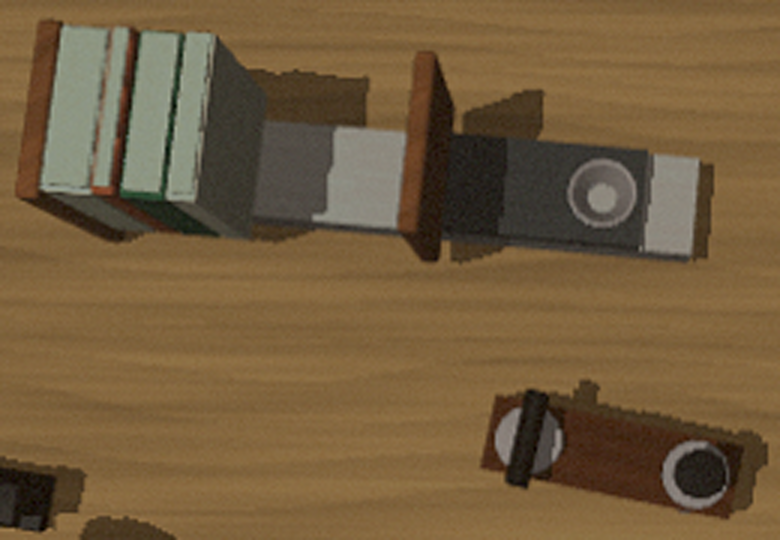

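The crop confirms it: the round knob at crop (697,472) is the locking pin, and the T-bar at (528,440) stays put. Next I'll work out the rail direction and the push-start move.

```bash
cat >> h.py <<'E'
def move(target,yaw):
    "tool-frame shift (cm) and z turn (deg) from present pose to target (tool down)"
    s=sensors.state(); Rm=R.from_euler('xyz',s['eef_rot']); Rt=R.from_euler('xyz',[np.pi,0,yaw])
    print('from',s['position'].round(4),s['eef_rot'].round(3),'shift cm',(Rm.inv().apply(np.array(target)-s['position'])*100).round(2),'rot',np.degrees((Rm.inv()*Rt).as_rotvec()).round(1))
E
python3 - <<'E'
from h import *
P=lambda l:85+np.array(l,float)/3
def d(l,h):
    a=atz('top',P(l),h); print(a.round(4).tolist(),np.degrees(np.arctan2(*(a[1]-a[0])[:2])))
d([(648,150),(455,134)],.044)   # foot upper edge
d([(642,248),(445,238)],.044)
d([(697,160),(691,258)],.03)
d([(435,55),(418,258)],.13)
d([(214,35),(195,198)],.13)
print(atz('top',P([(602,192),(601,198)]),.044),atz('top',P([(265,100),(255,238)]),.03))
move([.62,.02,.18],np.pi-.06)
E
```

```text
[[0.6442, -0.0693, 0.044], [0.6525, 0.0472, 0.044]] 4.0876267888908
[[0.5843, -0.0663, 0.044], [0.5888, 0.0517, 0.044]] 2.1873995897288174
[[0.6421, -0.1001, 0.03], [0.5812, -0.0968, 0.03]] -86.8536990722162
[[0.6721, 0.0496, 0.13], [0.5616, 0.0558, 0.13]] -86.76848014121484
[[0.6821, 0.1693, 0.13], [0.5925, 0.1757, 0.13]] -85.94617782988254
[[ 0.61806545 -0.04192674  0.044     ]
 [ 0.61439289 -0.04137082  0.044     ]] [[0.6766328  0.16687643 0.03      ]
 [0.59012295 0.16973811 0.03      ]]
from [0.2544 0.5151 0.1809] [-3.14  -0.     2.683] shift cm [-54.71 -28.2    0.13] rot [ -0.1  -0.  -22.8]
```

Request:
{"name": "drive_tool", "arguments": {"series": [{"translation": [-54.7,-28.7,0],"rot": [0,0,-22.8],"fingers": 0},{"translation": [-54.7,-28.7,0],"rot": [0,0,-22.8],"fingers": 0},{"translation": [-54.7,-28.7,0],"rot": [0,0,-22.8],"fingers": 0},{"translation": [-54.7,-28.7,0],"rot": [0,0,-22.8],"fingers": 0},{"translation": [-54.7,-28.7,0],"rot": [0,0,-22.8],"fingers": 0},{"translation": [-54.7,-28.7,0],"rot": [0,0,-22.8],"fingers": 0},{"translation": [-54.7,-28.7,0],"rot": [0,0,-22.8],"fingers": 0},{"translation": [-54.7,-28.7,0],"rot": [0,0,-22.8],"fingers": 0},{"translation": [-54.7,-28.7,0],"rot": [0,0,-22.8],"fingers": 0},{"translation": [-54.7,-28.7,0],"rot": [0,0,-22.8],"fingers": 0},{"translation": [-54.7,-28.7,0],"rot": [0,0,-22.8],"fingers": 0},{"translation": [-54.7,-28.7,0],"rot": [0,0,-22.8],"fingers": 0}]}}

```text
time: 1.3
position: [0.604, 0.0343, 0.1812]
eef_rot: [3.141, -0.001, 3.08]
wrist_force: [1.0, -0.6, -0.1]
opening: 0.002
grasp_force: 0.0
```

Request:
{"name": "drive_tool", "arguments": {"series": [{"translation": [-1.5,-2,0],"rot": [0,0,0],"fingers": 0},{"translation": [-1.5,-2,5],"rot": [0,0,0],"fingers": 0},{"translation": [-1.5,-2,10],"rot": [0,0,0],"fingers": 0},{"translation": [-1.5,-2,10],"rot": [0,0,0],"fingers": 0},{"translation": [-1.5,-2,10],"rot": [0,0,0],"fingers": 0}]}}

```text
time: 1.8
position: [0.6167, 0.0154, 0.0814]
eef_rot: [3.141, -0.002, 3.081]
wrist_force: [-0.1, -0.5, 1.0]
opening: 0.0004
grasp_force: 0.0
```

Request:
{"name": "drive_tool", "arguments": {"series": [{"translation": [0,1,0],"fingers": 0},{"translation": [0,2,0],"fingers": 0},{"translation": [0,2.5,0],"fingers": 0},{"translation": [0,3,0],"fingers": 0},{"translation": [0,3.5,0],"fingers": 0},{"translation": [0,4,0],"fingers": 0},{"translation": [0,4.5,0],"fingers": 0},{"translation": [0,5,0],"fingers": 0}]}}

```text
validation failed for argument at $.se...
```

Request:
{"name": "drive_tool", "arguments": {"series": [{"translation": [0,1,0],"rot": [0,0,0],"fingers": 0},{"translation": [0,2,0],"rot": [0,0,0],"fingers": 0},{"translation": [0,2.5,0],"rot": [0,0,0],"fingers": 0},{"translation": [0,3,0],"rot": [0,0,0],"fingers": 0},{"translation": [0,3.5,0],"rot": [0,0,0],"fingers": 0},{"translation": [0,4,0],"rot": [0,0,0],"fingers": 0},{"translation": [0,4.5,0],"rot": [0,0,0],"fingers": 0},{"translation": [0,5,0],"rot": [0,0,0],"fingers": 0}]}}

```text
time: 2.6
position: [0.6204, 0.0653, 0.0818]
eef_rot: [-3.141, 0.001, 3.081]
wrist_force: [1.1, -3.4, 2.3]
opening: 0.0002
grasp_force: 1.8
```

Contact at about 3 N, sliding. Continuing.

Request:
{"name": "drive_tool", "arguments": {"series": [{"translation": [0,0.5,0],"rot": [0,0,0],"fingers": 0},{"translation": [0,1,0],"rot": [0,0,0],"fingers": 0},{"translation": [0,1.5,0],"rot": [0,0,0],"fingers": 0},{"translation": [0,2,0],"rot": [0,0,0],"fingers": 0},{"translation": [0,2.5,0],"rot": [0,0,0],"fingers": 0},{"translation": [0,3,0],"rot": [0,0,0],"fingers": 0},{"translation": [0,3.5,0],"rot": [0,0,0],"fingers": 0},{"translation": [0,4,0],"rot": [0,0,0],"fingers": 0},{"translation": [0,4.5,0],"rot": [0,0,0],"fingers": 0},{"translation": [0,5,0],"rot": [0,0,0],"fingers": 0}]}}

```text
time: 3.6
position: [0.6231, 0.1155, 0.0815]
eef_rot: [-3.142, -0.0, 3.081]
wrist_force: [3.6, -3.2, 0.0]
opening: 0.0006
grasp_force: 1.8
```

Request:
{"name": "drive_tool", "arguments": {"series": [{"translation": [0,0.2,0],"rot": [0,0,0],"fingers": 0},{"translation": [0,0.4,0],"rot": [0,0,0],"fingers": 0},{"translation": [0,0.6,0],"rot": [0,0,0],"fingers": 0},{"translation": [0,0.8,0],"rot": [0,0,0],"fingers": 0},{"translation": [0,1.0,0],"rot": [0,0,0],"fingers": 0}]}}

```text
time: 4.1
position: [0.6235, 0.1251, 0.0814]
eef_rot: [-3.142, -0.001, 3.081]
wrist_force: [2.1, -4.2, -1.0]
opening: 0.0006
grasp_force: 1.6
```

Request:
{"name": "drive_tool", "arguments": {"series": [{"translation": [0,0.2,0],"rot": [0,0,0],"fingers": 0},{"translation": [0,0.4,0],"rot": [0,0,0],"fingers": 0},{"translation": [0,0.6,0],"rot": [0,0,0],"fingers": 0},{"translation": [0,0.8,0],"rot": [0,0,0],"fingers": 0}]}}

```text
time: 4.5
position: [0.624, 0.1332, 0.0815]
eef_rot: [-3.142, -0.001, 3.081]
wrist_force: [2.5, -4.0, -0.9]
opening: 0.0004
grasp_force: 1.6
```

Request:
{"name": "drive_tool", "arguments": {"series": [{"translation": [0,0.2,0],"rot": [0,0,0],"fingers": 0},{"translation": [0,0.4,0],"rot": [0,0,0],"fingers": 0}]}}

```text
time: 4.7
position: [0.6243, 0.1372, 0.0815]
eef_rot: [-3.142, -0.0, 3.081]
wrist_force: [2.3, -3.2, -2.7]
opening: 0.0008
grasp_force: 1.6
```

Request:
{"name": "drive_tool", "arguments": {"series": [{"translation": [0,0.2,0],"rot": [0,0,0],"fingers": 0},{"translation": [0,0.4,0],"rot": [0,0,0],"fingers": 0}]}}

```text
time: 4.9
position: [0.6246, 0.1412, 0.0816]
eef_rot: [3.142, -0.0, 3.081]
wrist_force: [1.0, -3.4, -2.5]
opening: 0.0001
grasp_force: 1.6
```

Request:
{"name": "drive_tool", "arguments": {"series": [{"translation": [0,0.2,0],"rot": [0,0,0],"fingers": 0},{"translation": [0,0.4,0],"rot": [0,0,0],"fingers": 0}]}}

```text
time: 5.1
position: [0.6247, 0.1421, 0.0816]
eef_rot: [-3.136, -0.001, 3.082]
wrist_force: [1.1, -12.4, -1.1]
opening: 0.0007
grasp_force: 6.2
```

Request:
{"name": "drive_tool", "arguments": {"series": [{"translation": [0,0.1,0],"rot": [0,0,0],"fingers": 0},{"translation": [0,0.2,0],"rot": [0,0,0],"fingers": 0}]}}

```text
time: 5.3
position: [0.6246, 0.142, 0.0816]
eef_rot: [-3.133, -0.001, 3.082]
wrist_force: [1.2, -14.3, -1.2]
opening: 0.0002
grasp_force: 7.4
```

Request:
{"name": "drive_tool", "arguments": {"series": [{"translation": [0,-1,0],"rot": [0,0,0],"fingers": 0},{"translation": [0,-3,-3],"rot": [0,0,0],"fingers": 0},{"translation": [0,-5,-8],"rot": [0,0,0],"fingers": 0},{"translation": [0,-9,-11],"rot": [0,0,0],"fingers": 1},{"translation": [0,-13,-13],"rot": [0,0,0],"fingers": 1},{"translation": [0,-13,-13],"rot": [0,0,0],"fingers": 1},{"translation": [0,-13,-13],"rot": [0,0,0],"fingers": 1},{"translation": [0,-13,-13],"rot": [0,0,0],"fingers": 1}]}}

```text
time: 6.1
position: [0.6164, 0.0191, 0.2107]
eef_rot: [3.139, -0.002, 3.082]
wrist_force: [-1.1, 0.3, -0.3]
opening: 0.0368
grasp_force: 0.0
```

Run:
```python
from h import *
a,_=shot('wrist'); b,_=shot('top')
print(sensors.state()['position'])
cv2.imwrite('pics/w2.png',np.hstack([cv2.resize(a,(400,300)),cv2.resize(b,(400,300))]))
print(cams.camera_info('wrist')['T_tool_cam'])
```

```text
[0.61643696 0.01910521 0.21037299]
[[ 2.49910510e-04 -9.72228522e-01 -2.34033413e-01  6.68643313e-02]
 [ 9.99999964e-01  2.21277133e-04  1.48605110e-04  6.96402674e-04]
 [-9.26918844e-05 -2.34033442e-01  9.72228543e-01 -2.03635031e-01]
 [ 0.00000000e+00  0.00000000e+00  0.00000000e+00  1.00000000e+00]]
```

View pics/w2.png

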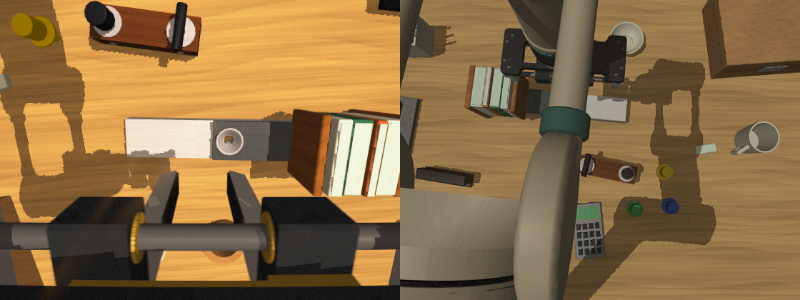

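The left (wrist) picture shows the board touching the books, the funnel at (230,141) and the round knob at (101,14). I'll enlarge the funnel and the knob.

Run:
```python
from h import *
im=load('wrist')['im']
a=cv2.resize(im[160:235,285:360],(400,400),interpolation=cv2.INTER_CUBIC)
b=cv2.resize(im[0:75,110:185],(400,400),interpolation=cv2.INTER_CUBIC)
cv2.imwrite('pics/w2c.png',np.hstack([a,b]))
```

```text
(no output)
```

View pics/w2c.png

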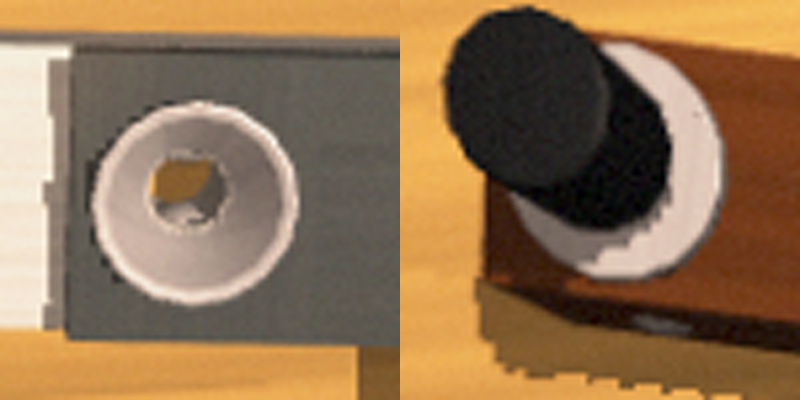

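Left crop: funnel rim centred at (196,203), with the rail hole open through it. Right crop: knob top centred at (527,97).

Run:
```python
from h import *
k=400/75
print('funnel',atz('wrist',[(285+196/k,160+203/k)],.044))
print('through',atz('wrist',[(285+188/k,160+193/k)],.034))
print('knob',atz('wrist',[(110+127/k,97/k)],.087),atd('wrist',[(110+127/k,97/k)]))
move([.451,-.0965,.18],np.pi-.0576)
```

```text
funnel [[0.62586631 0.06083554 0.044     ]]
through [[0.62570391 0.0602678  0.034     ]]
knob [[ 0.45042238 -0.09837405  0.087     ]] [[ 0.44967423 -0.09928734  0.08454193]]
from [0.6164 0.0191 0.2104] [ 3.140e+00 -3.000e-03  3.082e+00] shift cm [ 15.82 -12.52   3.06] rot [ 0.1 -0.1 -0.1]
```

Request:
{"name": "drive_tool", "arguments": {"series": [{"translation": [15.8,-12.6,3],"rot": [0,0,0],"fingers": 1},{"translation": [15.8,-12.6,3],"rot": [0,0,0],"fingers": 1},{"translation": [15.8,-12.6,3],"rot": [0,0,0],"fingers": 1},{"translation": [15.8,-12.6,3],"rot": [0,0,0],"fingers": 1},{"translation": [15.8,-12.6,3],"rot": [0,0,0],"fingers": 1},{"translation": [15.8,-12.6,3],"rot": [0,0,0],"fingers": 1},{"translation": [15.8,-12.6,8],"rot": [0,0,0],"fingers": 1},{"translation": [15.8,-12.6,8],"rot": [0,0,0],"fingers": 1}]}}

```text
time: 7.0
position: [0.4487, -0.096, 0.1272]
eef_rot: [3.137, -0.01, 3.082]
wrist_force: [-0.8, 0.5, -0.5]
opening: 0.0939
grasp_force: 0.0
```

Run:
```python
from h import *
a,_=shot('wrist'); cv2.imwrite('pics/w3.png',a); move([.451,-.0975,.067],np.pi-.0576)
```

```text
from [ 0.4509 -0.0969  0.1297] [ 3.139 -0.006  3.082] shift cm [-0.05 -0.08  6.27] rot [ 0.2 -0.3 -0.1]
```

View pics/w3.png

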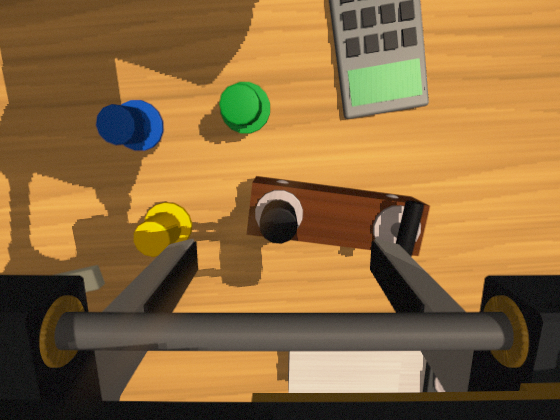

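Knob top at (279,224), centred between the fingers. The T-bar (410,225) and the yellow pin (155,235) lie outside them, so I'll narrow the opening and descend.

```bash
python3 -c "
from h import *
print(atz('wrist',[(279,224)],.087))"
```

```text
[[ 0.44914488 -0.09839032  0.087     ]]
```

Request:
{"name": "drive_tool", "arguments": {"series": [{"translation": [0,-0.1,0],"rot": [0,0,0],"fingers": 0.6},{"translation": [0,-0.1,0],"rot": [0,0,0],"fingers": 0.6},{"translation": [0,-0.1,2],"rot": [0,0,0],"fingers": 0.6},{"translation": [0,-0.1,4.5],"rot": [0,0,0],"fingers": 0.6},{"translation": [0,-0.1,6.2],"rot": [0,0,0],"fingers": 0.6},{"translation": [0,-0.1,6.2],"rot": [0,0,0],"fingers": 0.6},{"translation": [0,-0.1,6.2],"rot": [0,0,0],"fingers": 0.6}]}}

```text
time: 7.75
position: [0.4532, -0.1002, 0.0709]
eef_rot: [-3.141, 0.002, 3.081]
wrist_force: [0.5, 0.0, 0.5]
opening: 0.0563
grasp_force: 0.0
```

Request:
{"name": "drive_tool", "arguments": {"series": [{"translation": [0.2,0.2,0.3],"rot": [0,0,0],"fingers": 0.6},{"translation": [0.2,0.2,0.3],"rot": [0,0,0],"fingers": 0.6},{"translation": [0.2,0.2,0.3],"rot": [0,0,0],"fingers": 0.6}]}}

```text
time: 8.05
position: [0.4504, -0.0978, 0.0674]
eef_rot: [-3.141, 0.001, 3.081]
wrist_force: [1.0, -0.3, 0.1]
opening: 0.0562
grasp_force: 0.0
```

Request:
{"name": "drive_tool", "arguments": {"series": [{"translation": [0,0,0],"rot": [0,0,0],"fingers": 0},{"translation": [0,0,0],"rot": [0,0,0],"fingers": 0},{"translation": [0,0,0],"rot": [0,0,0],"fingers": 0},{"translation": [0,0,0],"rot": [0,0,0],"fingers": 0},{"translation": [0,0,0],"rot": [0,0,0],"fingers": 0},{"translation": [0,0,0],"rot": [0,0,0],"fingers": 0}]}}

```text
time: 8.65
position: [0.4499, -0.0978, 0.0666]
eef_rot: [3.142, -0.0, 3.081]
wrist_force: [-0.3, 0.2, -0.2]
opening: 0.0117
grasp_force: 0.0
```

Opening 12 mm with no force, so the fingers went past 28 mm without touching the knob. I'll look before moving.

Run:
```python
from h import *
s=sensors.state(); print(s['opening'],s['grasp_force'],s['wrist_force'],s['position'])
a,_=shot('wrist'); b,_=shot('scene'); cv2.imwrite('pics/w4.png',np.hstack([cv2.resize(a,(400,300)),cv2.resize(b[100:310,140:420],(400,300))]))
```

```text
0.011651616924542245 0.0 [-0.2875346   0.24618542 -0.2495882 ] [ 0.44992078 -0.09776219  0.06663645]
```

View pics/w4.png

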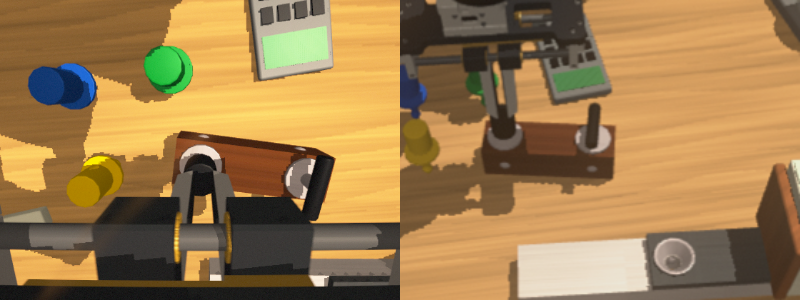

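Run:
```python
from h import *
z=load('wrist'); i=cams.camera_info('wrist'); K=np.array([[i['fx'],0,i['cx']],[0,i['fy'],i['cy']],[0,0,1]])
T=np.linalg.inv(np.array(i['T_tool_cam']))
p=np.array([[0,0,.008],[0,0,-.011],[0,0,-.02],[-.014,0,-.02],[.014,0,-.02],[0,.014,-.02],[0,-.014,-.02]])
print(cv2.projectPoints(p,cv2.Rodrigues(T[:3,:3])[0],T[:3,3],K,np.array(i['distortion']))[0].reshape(-1,2).round(1).tolist())
im=z['im'][180:330,190:390]; cv2.imwrite('pics/w4c.png',cv2.resize(im,(800,600),interpolation=cv2.INTER_CUBIC))
```

```text
[[282.4, 236.1], [282.3, 246.0], [282.3, 251.4], [282.3, 274.9], [282.2, 227.1], [307.5, 251.4], [257.0, 251.4]]
```

View pics/w4c.png

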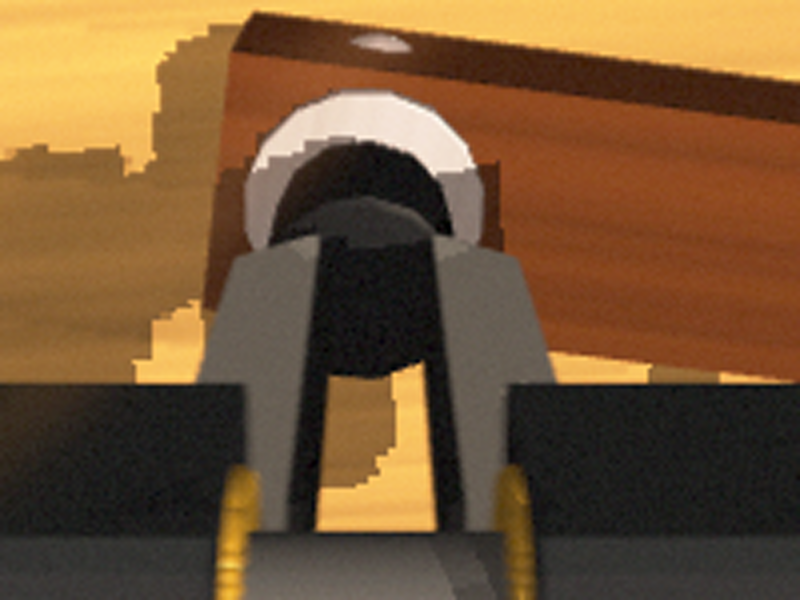

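The fingertips seem to end above the knob top in both views. I'll check the fingertip height from depth and ctrl.tip_reach.

Run:
```python
from h import *
print(ctrl.tip_reach,[a for a in dir(ctrl) if a[0]!='_'])
px=[(190+x/4,180+y/4) for x,y in [(280,260),(480,260),(290,300),(370,300),(360,170),(460,115),(700,230)]]
print(atd('wrist',px).round(4).tolist())
```

```text
0.008 ['MotionError', 'tip_reach']
[[0.4403, -0.1084, 0.1019], [0.4416, -0.0832, 0.1024], [0.4406, -0.1063, 0.1157], [0.4522, -0.0978, 0.0863], [0.4363, -0.0983, 0.0758], [0.4364, -0.082, 0.0444], [0.4583, -0.0428, 0.0458]]
```

Depth puts the fingertips at about z = 0.095, roughly 28 mm behind the reported TCP and not 8 mm ahead of it as stated. So the fingers closed above the knob, and I haven't touched anything. The measured geometry overrides the stated reach: I'll open, then descend in small steps while watching the force.

Request:
{"name": "drive_tool", "arguments": {"series": [{"translation": [0,0,0],"rot": [0,0,0],"fingers": 0.6},{"translation": [0,0,0],"rot": [0,0,0],"fingers": 0.6},{"translation": [0,0,0],"rot": [0,0,0],"fingers": 0.6},{"translation": [0,0,0],"rot": [0,0,0],"fingers": 0.6},{"translation": [0,0,0],"rot": [0,0,0],"fingers": 0.6},{"translation": [0,0,0],"rot": [0,0,0],"fingers": 0.6},{"translation": [0,0,0.5],"rot": [0,0,0],"fingers": 0.6},{"translation": [0,0,1],"rot": [0,0,0],"fingers": 0.6},{"translation": [0,0,1.3],"rot": [0,0,0],"fingers": 0.6}]}}

```text
time: 9.65
position: [0.4495, -0.0976, 0.0529]
eef_rot: [3.141, -0.001, 3.081]
wrist_force: [0.0, -0.2, 0.9]
opening: 0.0564
grasp_force: 0.0
```

Request:
{"name": "drive_tool", "arguments": {"series": [{"translation": [0,0,0.2],"rot": [0,0,0],"fingers": 0.6},{"translation": [0,0,0.4],"rot": [0,0,0],"fingers": 0.6}]}}

```text
time: 9.85
position: [0.4499, -0.0977, 0.0494]
eef_rot: [3.141, -0.0, 3.081]
wrist_force: [0.5, -1.2, 0.3]
opening: 0.0565
grasp_force: 0.0
```

No contact where the stated reach would already have hit the block, which confirms the offset. Continuing down.

Request:
{"name": "drive_tool", "arguments": {"series": [{"translation": [0,0,0.4],"rot": [0,0,0],"fingers": 0.6},{"translation": [0,0,0.8],"rot": [0,0,0],"fingers": 0.6},{"translation": [0,0,1.2],"rot": [0,0,0],"fingers": 0.6},{"translation": [0,0,1.6],"rot": [0,0,0],"fingers": 0.6},{"translation": [0,0,1.6],"rot": [0,0,0],"fingers": 0.6}]}}

```text
time: 10.35
position: [0.4494, -0.0976, 0.033]
eef_rot: [3.141, -0.001, 3.081]
wrist_force: [-0.5, -0.4, -0.9]
opening: 0.0565
grasp_force: 0.0
```

Request:
{"name": "drive_tool", "arguments": {"series": [{"translation": [0,0,0],"rot": [0,0,0],"fingers": 0},{"translation": [0,0,0],"rot": [0,0,0],"fingers": 0},{"translation": [0,0,0],"rot": [0,0,0],"fingers": 0},{"translation": [0,0,0],"rot": [0,0,0],"fingers": 0},{"translation": [0,0,0],"rot": [0,0,0],"fingers": 0},{"translation": [0,0,0],"rot": [0,0,0],"fingers": 0}]}}

```text
time: 10.95
position: [0.4501, -0.0979, 0.0338]
eef_rot: [-3.141, 0.0, 3.081]
wrist_force: [0.7, -0.1, 1.2]
opening: 0.0271
grasp_force: 30.0
```

Knob gripped with 30 N at a 27 mm opening. Pulling straight up.

Request:
{"name": "drive_tool", "arguments": {"series": [{"translation": [0,0,-0.5],"rot": [0,0,0],"fingers": 0},{"translation": [0,0,-1],"rot": [0,0,0],"fingers": 0},{"translation": [0,0,-2],"rot": [0,0,0],"fingers": 0},{"translation": [0,0,-3],"rot": [0,0,0],"fingers": 0},{"translation": [0,0,-4],"rot": [0,0,0],"fingers": 0},{"translation": [0,0,-5],"rot": [0,0,0],"fingers": 0},{"translation": [0,0,-7],"rot": [0,0,0],"fingers": 0},{"translation": [0,0,-9],"rot": [0,0,0],"fingers": 0},{"translation": [0,0,-9],"rot": [0,0,0],"fingers": 0},{"translation": [0,0,-9],"rot": [0,0,0],"fingers": 0}]}}

```text
time: 11.95
position: [0.45, -0.0977, 0.124]
eef_rot: [-3.141, 0.001, 3.081]
wrist_force: [-0.3, 0.8, -1.2]
opening: 0.0272
grasp_force: 30.0
```

Run:
```python
from h import *
a,_=shot('wrist'); b,_=shot('scene'); cv2.imwrite('pics/w5.png',np.hstack([cv2.resize(a,(400,300)),cv2.resize(b[100:310,140:420],(400,300))]))
move([.6248,.06,.123],np.pi-.0576)
```

```text
from [ 0.4491 -0.0974  0.1229] [ 3.141e+00 -2.000e-03  3.081e+00] shift cm [-16.58  16.78  -0.03] rot [ 0.  -0.1 -0.2]
```

View pics/w5.png

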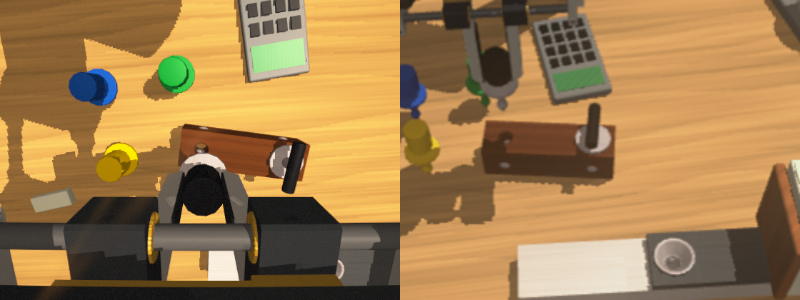

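The pin is out of the block and held upright in the fingers; the T-pin is still in its hole. Carrying it over the funnel.

Request:
{"name": "drive_tool", "arguments": {"series": [{"translation": [-16.6,16.8,0],"rot": [0,0,0],"fingers": 0},{"translation": [-16.6,16.8,0],"rot": [0,0,0],"fingers": 0},{"translation": [-16.6,16.8,0],"rot": [0,0,0],"fingers": 0},{"translation": [-16.6,16.8,0],"rot": [0,0,0],"fingers": 0},{"translation": [-16.6,16.8,0],"rot": [0,0,0],"fingers": 0},{"translation": [-16.6,16.8,0],"rot": [0,0,0],"fingers": 0},{"translation": [-16.6,16.8,0],"rot": [0,0,0],"fingers": 0},{"translation": [-16.6,16.8,0],"rot": [0,0,0],"fingers": 0}]}}

```text
time: 12.85
position: [0.6243, 0.0592, 0.1227]
eef_rot: [-3.141, -0.003, 3.08]
wrist_force: [-0.6, -0.1, -0.3]
opening: 0.0272
grasp_force: 30.0
```

Run:
```python
from h import *
for n in('scene','top','wrist'): shot(n); move([.625,.0603,.08],np.pi-.0576)
```

```text
from [0.6244 0.0589 0.1231] [-3.141e+00 -2.000e-03  3.080e+00] shift cm [-0.06  0.14  4.31] rot [-0.  -0.1 -0.2]
from [0.6246 0.0588 0.1235] [-3.141e+00 -1.000e-03  3.080e+00] shift cm [-0.04  0.15  4.35] rot [-0.  -0.1 -0.3]
from [0.6248 0.0589 0.1237] [-3.141e+00 -1.000e-03  3.079e+00] shift cm [-0.01  0.15  4.37] rot [-0.  -0.  -0.3]
```

Request:
{"name": "drive_tool", "arguments": {"series": [{"translation": [0,0.1,1],"rot": [0,0,0],"fingers": 0},{"translation": [0,0.1,2.5],"rot": [0,0,0],"fingers": 0},{"translation": [0,0.1,4],"rot": [0,0,0],"fingers": 0},{"translation": [0,0.1,4.7],"rot": [0,0,0],"fingers": 0},{"translation": [0,0.1,5.2],"rot": [0,0,0],"fingers": 0},{"translation": [0,0.1,5.2],"rot": [0,0,0],"fingers": 0}]}}

```text
time: 13.6
position: [0.6254, 0.0607, 0.0711]
eef_rot: [3.142, -0.001, 3.08]
wrist_force: [-0.9, 0.3, -0.1]
opening: 0.0271
grasp_force: 30.0
```

Request:
{"name": "drive_tool", "arguments": {"series": [{"translation": [0,0,0.3],"rot": [0,0,0],"fingers": 0},{"translation": [0,0,0.6],"rot": [0,0,0],"fingers": 0},{"translation": [0,0,0.9],"rot": [0,0,0],"fingers": 0}]}}

```text
time: 13.9
position: [0.6262, 0.0609, 0.0629]
eef_rot: [3.141, 0.001, 3.081]
wrist_force: [-0.7, 0.7, -0.2]
opening: 0.0273
grasp_force: 30.0
```

Request:
{"name": "drive_tool", "arguments": {"series": [{"translation": [0,0,0.3],"rot": [0,0,0],"fingers": 0},{"translation": [0,0,0.6],"rot": [0,0,0],"fingers": 0},{"translation": [0,0,0.9],"rot": [0,0,0],"fingers": 0}]}}

```text
time: 14.2
position: [0.6259, 0.0608, 0.0534]
eef_rot: [3.142, 0.0, 3.081]
wrist_force: [0.2, -0.0, -0.4]
opening: 0.0273
grasp_force: 30.0
```

Request:
{"name": "drive_tool", "arguments": {"series": [{"translation": [0,0,0.3],"rot": [0,0,0],"fingers": 0},{"translation": [0,0,0.6],"rot": [0,0,0],"fingers": 0},{"translation": [0,0,0.9],"rot": [0,0,0],"fingers": 0}]}}

```text
time: 14.5
position: [0.6257, 0.061, 0.0448]
eef_rot: [3.141, -0.0, 3.081]
wrist_force: [-1.8, -0.8, 2.8]
opening: 0.0271
grasp_force: 30.0
```

Tip well inside the rail hole, with almost no side force. Pushing the rest of the way to about z = 0.034.

Request:
{"name": "drive_tool", "arguments": {"series": [{"translation": [0,0,0.3],"rot": [0,0,0],"fingers": 0},{"translation": [0,0,0.6],"rot": [0,0,0],"fingers": 0},{"translation": [0,0,0.9],"rot": [0,0,0],"fingers": 0}]}}

```text
time: 14.8
position: [0.626, 0.0612, 0.0358]
eef_rot: [3.141, 0.0, 3.081]
wrist_force: [-0.2, 0.5, -0.8]
opening: 0.0275
grasp_force: 30.0
```

Request:
{"name": "drive_tool", "arguments": {"series": [{"translation": [0,0,0.1],"rot": [0,0,0],"fingers": 0},{"translation": [0,0,0.2],"rot": [0,0,0],"fingers": 0},{"translation": [0,0,0.3],"rot": [0,0,0],"fingers": 0}]}}

```text
time: 15.1
position: [0.6257, 0.0606, 0.0338]
eef_rot: [-3.141, -0.0, 3.081]
wrist_force: [-3.7, -0.1, 11.5]
opening: 0.0275
grasp_force: 30.0
```

Request:
{"name": "drive_tool", "arguments": {"series": [{"translation": [0,0,0.15],"rot": [0,0,0],"fingers": 0},{"translation": [0,0,0.3],"rot": [0,0,0],"fingers": 0}]}}

```text
time: 15.3
position: [0.6259, 0.0606, 0.0336]
eef_rot: [-3.141, 0.001, 3.081]
wrist_force: [-9.7, -1.0, 29.7]
opening: 0.027
grasp_force: 30.0
```

Seated: no movement at 30 N. I'll relieve the load, open partway and retreat upwards.

Request:
{"name": "drive_tool", "arguments": {"series": [{"translation": [0,0,-0.4],"rot": [0,0,0],"fingers": 0},{"translation": [0,0,-0.4],"rot": [0,0,0],"fingers": 0.6},{"translation": [0,0,-0.4],"rot": [0,0,0],"fingers": 0.6},{"translation": [0,0,-0.4],"rot": [0,0,0],"fingers": 0.6},{"translation": [0,0,-0.4],"rot": [0,0,0],"fingers": 0.6},{"translation": [0,0,-0.4],"rot": [0,0,0],"fingers": 0.6},{"translation": [0,0,-2],"rot": [0,0,0],"fingers": 0.6},{"translation": [0,0,-6],"rot": [0,0,0],"fingers": 0.6},{"translation": [0,0,-11],"rot": [0,0,0],"fingers": 0.6},{"translation": [0,-4,-15],"rot": [0,0,0],"fingers": 0.6},{"translation": [0,-9,-16],"rot": [0,0,0],"fingers": 0.6},{"translation": [0,-9,-16],"rot": [0,0,0],"fingers": 0.6}]}}

```text
time: 16.5
position: [0.6218, -0.0338, 0.1926]
eef_rot: [-3.138, 0.006, 3.077]
wrist_force: [0.4, 0.2, 0.2]
opening: 0.0563
grasp_force: 0.0
```

Run:
```python
from h import *
a,d=shot('wrist'); b,_=shot('scene'); cv2.imwrite('pics/w6.png',np.hstack([cv2.resize(a,(400,300)),cv2.resize(b[150:360,200:480],(400,300))]))
```

```text
(no output)
```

View pics/w6.png

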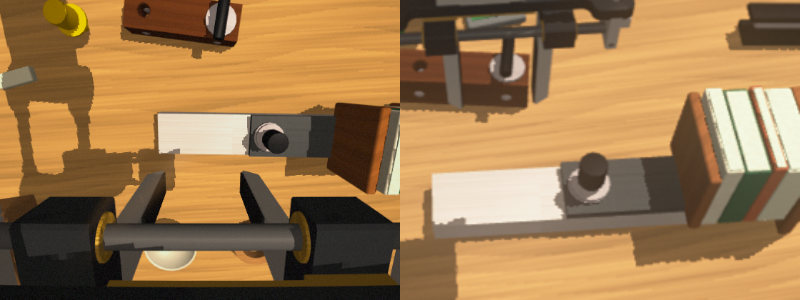

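The pin stands upright in the foot at (272,138) with its collar on the funnel, the board is against the books, and the T-pin is still parked at (220,20). I'll check the knob-top height by depth and hand in.

Run:
```python
from h import *
p=atd('wrist',[(278*1.4,143*1.4),(281*1.4,145*1.4)]); print(p.round(4))
if abs(p[:,2]-.087).max()<.004: print(ticket.sign_off())
```

```text
[[0.6251 0.0612 0.0886]
 [0.6283 0.0654 0.087 ]]
the job is handed in; nothing more can be done
None
```

The movable end is up against the books and locked with the round-knob pin, fully home at the last check (knob top at 87–89 mm, expected 87). The T-handled pin is still in its parking hole, and the job was handed in at about 17 s.

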